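# Push a printed gearbox housing into the bench fixture and close its jaw

### The job

Set the printed gearbox housing up in the bench fixture by pushing only: slide it back until its long side lies flush along the fence, and push the sliding jaw in until the housing sits snugly, without gaps, between the jaw and the fixed stop. Do it with the fingertips or the outside of the fingers: do not take the housing or the jaw between the fingers, do not lift or tip the housing, leave the other things on the desk where they are, and finish clear of everything.

Things in the scene. Friction and masses are not known exactly. Their poses are not given: they have to be found in the camera images.
- fixture: Aluminium L-shaped fixture fixed to the desk. Origin: on the desk, in the inner corner of fence and fixed stop. x points away from the robot, square to the fence, z up. Fence: front face x = 0, 12 mm thick, 40 mm high, y = +20 to -380 mm, low foot behind it to x = 45 mm. Fixed stop: inner face y = 0, 20 mm thick, 40 mm high, sticks out to x = -65 mm. The housing belongs at x < 0, y < 0.
- jaw (a joint): Travel q (m) of the dark steel jaw along the fence towards the fixed stop (fixture +y). Its inner face is the plane y = -0.280 + q of the fixture frame, its outer face y = -0.300 + q; end stops at 0 and 0.23. It slides with about 1.5 N of friction and stays where it is left. With the housing snug between jaw and stop it reads 0.190.
- jaw_mid (a point): Centre of the jaw's arm, a 20 mm thick (y) upright bar in front of the fence, from x = -2 to -65 mm of the fixture frame and 3 to 52 mm above the desk; this point is at x = -33.5 mm, 27.5 mm up, 10 mm from the inner and outer faces. Axes as the fixture's. A 50 mm long carriage, 52 mm high, rides over the fence behind it.
- housing: Printed grey plastic gearbox housing, a closed block 70 mm (its x) by 90 mm (its y, the long side) by 45 mm high, round bearing mark on its flat top, 0.2 to 0.4 kg. Loose, askew by up to 0.45 rad in front of the fence. Origin: centre of its underside; z up. In place, its origin is at x = -35, y = -45 mm of the fixture frame, its y axis along the fence.
- gear: Bystander: flat printed gear, 66 mm across, 14 mm high; origin centre of underside.
- bracket: Bystander: small printed angle bracket, 45 x 25 mm, 30 mm high; origin centre of underside.
- rook: Bystander: printed white chess rook, 54 mm across, 90 mm high; origin centre of underside.
- vase: Bystander: printed green closed vase, 64 mm across, 100 mm high; origin centre of underside.
- spool: Bystander: filament spool lying flat, 150 mm across, 58 mm high; origin centre of underside.
- bottle: Bystander: white bottle to the left of the fixture, 48 mm across, 120 mm high; origin centre of underside.
- screwdriver: Bystander: screwdriver lying behind the fixture along y; its x axis runs along it.

How it is judged:
By the outcome, as a careful person would: the job done as asked, in the order asked, and still so for the second after the job is handed in, with the robot touching nothing.
It also fails if it takes over 54 s, if anything falls off the work surface, if the arm or the gripper's body presses on something with over 40 N, if the wrist force passes 120 N, or if a joint passes its speed limit or range.

### The arm

A 6-joint arm with a two-finger parallel gripper is mounted at the origin on the work surface. World frame = base frame: x ahead of the robot, y to its left, z up, the work surface at z = 0. Lengths are in m, angles in rad, forces in N, time in s.
With the tool pointing down it reaches from about 0.275 to 0.875 m from the base axis. Payload 12.5 kg.
Tool frame: the origin (TCP) lies on the centre line of the jaws, within the pads' length; the fingertips stand r.finger_overhang ahead of it and the grasp point (between the pads) lies 3 mm ahead of it (r.finger_overhang is the distance from the TCP to the fingertips, in m); z points along the fingers, y is the direction in which the jaws open and shut (so a half turn about z gives the same grasp; the last joint's range is limited). The gripper opens to 85 mm and grips with 20 to 120 N. Pads are 22 mm wide; open, the fingers measure 114 mm over their backs; the gripper's body (76 mm by 85 mm) begins 54 mm behind the grasp point. The pads swing forward as they close: fully open they stand 13 mm farther back than shut.
Start: joints at [-1.298, 0.351, 1.652, -0, 1.139, -0.085], TCP at [0.193, -0.515, 0.253] pointing down, gripper open.
Joint ranges: [-2.75, 2.75], [-0.79, 2.1], [0.01, 2.65], [-1.57, 4.71], [0.07, 3.14], [-2.87, 2.87]. Speed limits (rad/s): [2.22, 2.22, 2.79, 3.14, 3.14, 3.14].

### API

Orientations are given as a unit quaternion [x, y, z, w].
In Python, from cell import r, optics gives the robot as it stands. The module is installed in compiled form; this text tells all that it offers. Calls block until the motion is done:
- r.move_to(position, orientation): joint-space move of the TCP to a pose.
- r.move_linear(position, rot=None, vel=0.15): straight line of the TCP; rot=None keeps the orientation; vel is the mean speed in m/s.
- r.set_joints(angles): joint-space move.
- r.set_gripper(opening, squeeze=None): opening from 0.0 (shut) to 1.0 (fully open); squeeze is the grip in N (None keeps the last); returns when the fingers have stopped.
- r.sleep(seconds).
- r.inverse_kinematics(position, orientation): joint angles nearest the present ones, or None.
- optics.get_image(name): name is "scene" or "top" or "wrist"; returns a dict with "pixels" (400x640x3 uint8, red, green, blue), "depth" (400x640 float32, m along the optical axis (not along the pixel's ray), 0 where there is no reading), "fx", "fy", "cx", "cy" (pixels), "camera_from_world" (4x4, takes a point from world to camera coordinates); the wrist camera has in their place "mount" (4x4, takes a point from camera to tool coordinates, whose origin is the TCP and whose axes are the flange's). Camera axes: x right, y down, z forward; pixel columns grow to the right and rows downward; lengths in m; the calibration is good to about 2 mm. A picture is of the moment at which its call begins: read the wrist's pose just before it.
A pose or a line that the arm cannot do raises r.PlanningError and nothing moves.
- r.hand_in(): hands the job in, once; it reports no verdict.
Readings, each from a call of its own:
- r.current_t(): time.
- r.current_q(): joint angles.
- r.current_qvel(): joint speeds.
- r.current_effort(): joint torques, N m.
- r.current_tool_pos(): TCP position.
- r.current_ee_rot(): TCP orientation.
- r.current_contact_force(): force on the tool from outside, world axes, zero at the start.
- r.current_torque(): the same for the moment, N m.
- r.current_opening(): opening from 0.0 (shut) to 1.0 (fully open).
Only numpy, scipy, OpenCV 4.12 (cv2) and the standard library are available. Lean on these libraries where they do the work, as an engineer would, in place of code of your own. Each camera call takes 0.05 s, during which the arm holds its last target.

## Working session

There is one attempt and no reset: what is moved stays moved. The work goes in short steps, each a Python script; the robot and the scene stay as the last script left them, time stands still between calls to the robot, and variables do not carry over. Pictures are saved under pics/ and viewed, and the job is handed in when it is done.

```bash
mkdir -p pics
python3 - <<'E'
from cell import r,optics
import cv2,numpy as np
for n in("scene","top"):
    d=optics.get_image(n); cv2.imwrite(f"pics/{n}0.png",d["pixels"][:,:,::-1]); np.savez(f"{n}0.npz",**d)
    print(n,d["fx"],d["cx"],d["cy"],np.round(d["camera_from_world"],4).tolist())
print(r.current_t(),r.finger_overhang,r.current_ee_rot(),r.current_tool_pos())
E
```

```text
scene 392.0778803928557 317.8286791553244 193.21023153448687 [[-0.5578, 0.83, 0.0005, 0.3573], [0.5238, 0.3526, -0.7754, -0.2513], [-0.6438, -0.4323, -0.6314, 1.343], [0.0, 0.0, 0.0, 1.0]]
top 366.71447321582696 324.15419485365624 195.18164504865217 [[-0.0057, -0.9999, -0.011, -0.0386], [-0.9911, 0.0071, -0.1329, 0.5752], [0.1329, 0.0101, -0.9911, 1.1428], [0.0, 0.0, 0.0, 1.0]]
0.1 0.022 [ 9.84043405e-01  1.77927928e-01 -4.72437448e-05 -4.77069367e-04] [ 0.19256917 -0.51492512  0.25284314]
```

View pics/top0.png

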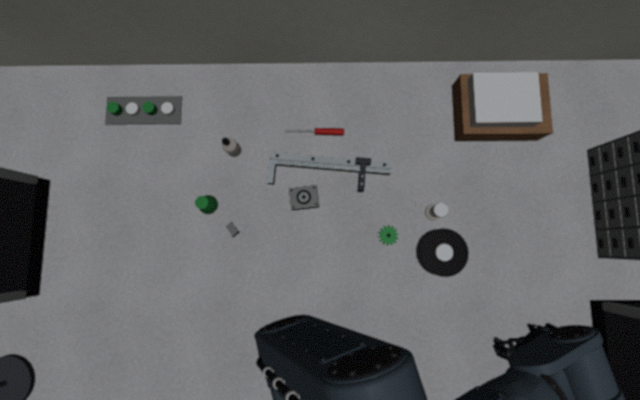

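View pics/scene0.png

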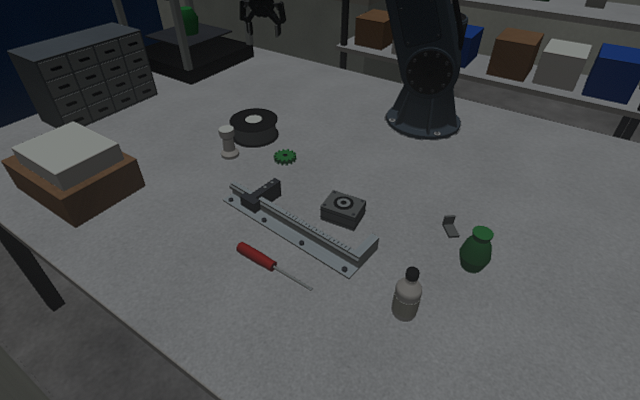

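The top view shows the fence running from about (270,158) to (390,170), the fixed stop at (272,176), the jaw at (362,175) and the housing at (304,197). The gear is at (388,235), the rook at (438,211), the spool at (442,252), the bracket at (233,229), the vase at (206,204), the bottle at (231,146) and the screwdriver at (315,131). Next I'll get a coarse localisation, then look with the wrist camera.

```bash
cat > h.py <<'E'
import numpy as np,cv2
def ray(d,T,u,v,z):  # T world_from_cam ; intersect with plane z
    p=np.array([(u-d["cx"])/d["fx"],(v-d["cy"])/d["fy"],1.0]); w=T[:3,:3]@p; o=T[:3,3]
    return o+w*(z-o[2])/w[2]
def proj(d,T,P):
    c=np.linalg.inv(T)@np.append(P,1); return np.array([d["fx"]*c[0]/c[2]+d["cx"],d["fy"]*c[1]/c[2]+d["cy"]])
E
python3 - <<'E'
import numpy as np,cv2
from h import *
d=dict(np.load("top0.npz"));T=np.linalg.inv(d["camera_from_world"])
for n,u,v,z in[("fence L",270,155,.04),("fence R",390,167,.04),("housing",304,197,.045),("stop tip",270,183,.04),("jaw tip",361,191,.052),("gear",388,235,.014),("rook",436,214,.05),("bracket",233,229,.02),("vase",206,204,.05),("bottle",231,146,.06),("spool",442,252,.03)]:
    print(n,np.round(ray(d,T,u,v,z),3))
im=d["pixels"][110:290,180:500,::-1]
im=cv2.convertScaleAbs(cv2.resize(im,None,fx=2.5,fy=2.5,interpolation=cv2.INTER_CUBIC),alpha=1.5)
cv2.imwrite("pics/topz.png",im)
from cell import r,optics
print(np.round(optics.get_image("wrist")["mount"],4).tolist())
E
```

```text
fence L [0.708 0.134 0.04 ]
fence R [ 0.665 -0.256  0.04 ]
housing [0.569 0.022 0.045]
stop tip [0.616 0.133 0.04 ]
jaw tip [ 0.586 -0.16   0.052]
gear [ 0.447 -0.248  0.014]
rook [ 0.511 -0.395  0.05 ]
bracket [0.469 0.254 0.02 ]
vase [0.548 0.335 0.05 ]
bottle [0.734 0.257 0.06 ]
spool [ 0.392 -0.414  0.03 ]
[[0.0007, -0.9631, -0.2691, 0.0685], [1.0, 0.0009, -0.0005, -0.0005], [0.0007, -0.2691, 0.9631, -0.1209], [0.0, 0.0, 0.0, 1.0]]
```

View pics/topz.png

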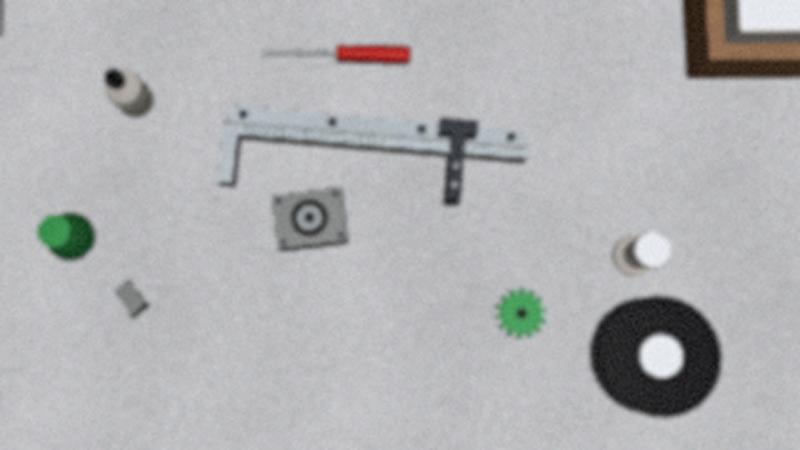

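Both axes of the fixture are clear in the zoomed view: yaw is about -0.11, and the housing is about 0.2 rad askew relative to it. Now a closer wrist view.

Run:
```python
from cell import r,optics
import cv2,numpy as np
from scipy.spatial.transform import Rotation as R
for q in([1,0,0,0],[0,1,0,0]):
    print(q,r.inverse_kinematics([.66,-.03,.30],q))
r.move_to([.66,-.03,.30],[1,0,0,0])
p,q=r.current_tool_pos(),r.current_ee_rot()
d=optics.get_image("wrist")
M=np.eye(4);M[:3,:3]=R.from_quat(q).as_matrix();M[:3,3]=p
d["T"]=M@d["mount"]; np.savez("w0.npz",**d); cv2.imwrite("pics/w0.png",d["pixels"][:,:,::-1])
print(r.current_t(),p,q,d["fx"],d["cx"],d["cy"])
```

```text
[1, 0, 0, 0] [-1.15863391e-01  5.19347234e-01  1.28003326e+00 -4.44089210e-16
  1.34221216e+00  1.45493294e+00]
[0, 1, 0, 0] [-1.15863391e-01  5.19347234e-01  1.28003326e+00 -4.44089210e-16
  1.34221216e+00 -1.68665972e+00]
2.6 [ 0.65988104 -0.03084361  0.29997046] [ 9.99999900e-01 -4.40598643e-04 -5.37887106e-05  6.02164955e-05] 281.6048093016106 317.17387155748315 199.2039951763522
```

View pics/w0.png

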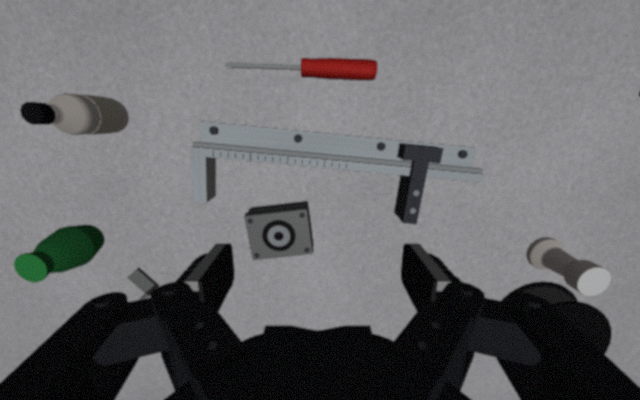

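The wrist view shows the fence top from (193,145) to (482,172), the stop at (202,180), the jaw at (413,185) and the housing top at (280,232). I'll zoom in to pick the edges.

Run:
```python
import numpy as np,cv2
d=dict(np.load("w0.npz"))
for n,(x,y,w,h) in {"a":(180,115,160,150),"b":(330,115,160,120)}.items():
    im=cv2.convertScaleAbs(d["pixels"][y:y+h,x:x+w,::-1],alpha=2.0)
    im=cv2.resize(im,None,fx=4,fy=4,interpolation=cv2.INTER_CUBIC)
    for k in range(0,w,20): cv2.putText(im,str(x+k),(k*4,8),0,.3,(0,0,255)); cv2.line(im,(k*4,10),(k*4,16),(0,0,255))
    for k in range(0,h,20): cv2.putText(im,str(y+k),(0,k*4+4),0,.3,(0,0,255)); cv2.line(im,(20,k*4),(26,k*4),(0,0,255))
    cv2.imwrite(f"pics/wz{n}.png",im)
```

```text
(no output)
```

View pics/wza.png

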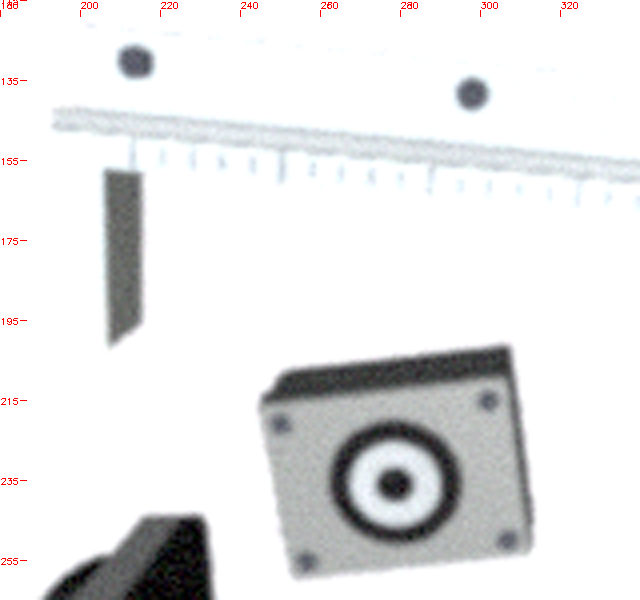

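View pics/wzb.png

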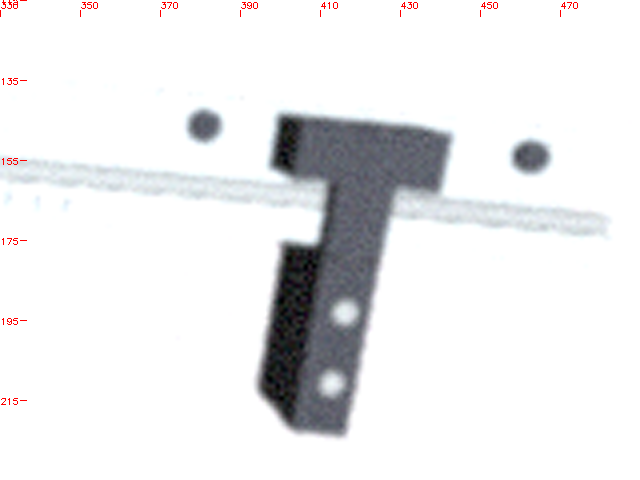

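Run:
```python
import numpy as np,cv2
d=dict(np.load("w0.npz"))
for n,(x,y,w,h) in {"a":(185,115,160,100),"b":(330,115,160,120)}.items():
    im=d["pixels"][y:y+h,x:x+w,::-1].astype(float)
    im=np.clip((im-60)*2.0,0,255).astype(np.uint8)
    im=cv2.resize(im,None,fx=5,fy=5,interpolation=cv2.INTER_CUBIC)
    for k in range(0,w,20): cv2.putText(im,str(x+k),(k*5,8),0,.3,(0,0,255)); cv2.line(im,(k*5,10),(k*5,16),(0,0,255))
    for k in range(0,h,20): cv2.putText(im,str(y+k),(0,k*5+4),0,.3,(0,0,255)); cv2.line(im,(20,k*5),(26,k*5),(0,0,255))
    cv2.imwrite(f"pics/wy{n}.png",im)
    print(im.shape)
```

```text
(500, 800, 3)
(600, 800, 3)
```

View pics/wya.png

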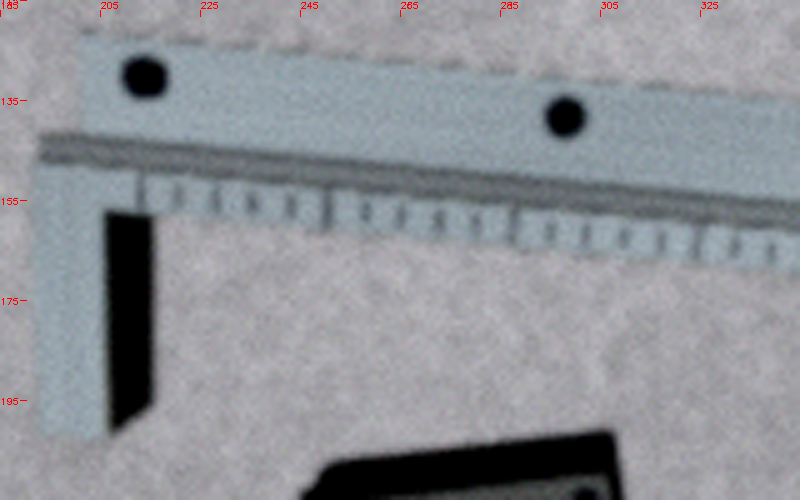

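Run:
```python
import numpy as np
from h import *
d=dict(np.load("w0.npz"));T=d["T"]
f=lambda u,v,z:ray(d,T,u,v,z)[:2]
O=f(205.5,157,.04);B=f(345,168.5,.04);S=f(207,201.5,.04)
print("O",O,"yaw fence",np.arctan2((B-O)[0],-(B-O)[1]),"yaw stop",np.arctan2(*(S-O)[::-1])-np.pi,"len stop",np.linalg.norm(S-O))
H=np.array([f(*p,.045) for p in[(245.7,215),(306.8,209.3),(312.8,252.5),(253.8,259.3)]])
print("H",H,H.mean(0),np.linalg.norm(H-np.roll(H,-1,0),axis=1))
e=H[0]-H[1];e2=H[3]-H[2];print("yaw",np.arctan2(-e[0],e[1]),np.arctan2(-e2[0],e2[1]))
th=np.arctan2((B-O)[0],-(B-O)[1])
for c in(0,):
    c,s=np.cos(th),np.sin(th);R=np.array([[c,-s],[s,c]])
    for n,p in {"in1":(412,160),"in2":(403.5,222.5),"out1":(428,162),"out2":(416.5,224)}.items(): print(n,R.T@(f(*p,.052)-O))
    print("Hf",(H-O)@R,(H.mean(0)-O)@R)
# compare w/ top cam housing
d2=dict(np.load("top0.npz"));T2=np.linalg.inv(d2["camera_from_world"])
print("top corner O", ray(d2,T2,180+241/2.5,110+135/2.5,.04))
print("top H",ray(d2,T2,180+310/2.5,110+217/2.5,.045))
```

```text
O [0.68079675 0.1204373 ] yaw fence -0.08281087299192971 yaw stop -0.07305378776755322 len stop 0.06259963950616822
H [[ 0.60001828  0.07055355]
 [ 0.60843239 -0.01557044]
 [ 0.54212167 -0.02368153]
 [ 0.53113105  0.0633348 ]] [0.57042585 0.0236591 ] [0.08653404 0.06680495 0.08770767 0.06926443]
yaw 0.09738858163375987 0.1256400007338105
in1 [ 0.02027518 -0.27393158]
in2 [-0.06671719 -0.27717882]
out1 [ 0.01941515 -0.29529386]
out2 [-0.06741912 -0.29560647]
Hf [[-0.07637546 -0.05639449]
 [-0.06086633 -0.14152737]
 [-0.12627889 -0.15509563]
 [-0.14442952 -0.0692866 ]] [-0.10198755 -0.10557602]
top corner O [0.6782686  0.11265694 0.04      ]
top H [0.56924426 0.02219737 0.045     ]
```

The measurements agree with each other: the stop length comes out at 62.6 mm against 65, and the jaw at q ≈ 0. I'll refine the fence yaw with a long-baseline fit, then do the fence push.

```bash
python3 - <<'E'
import numpy as np
from h import *
d=dict(np.load("w0.npz"));T=d["T"]
g=cv2.GaussianBlur(cv2.cvtColor(d["pixels"],cv2.COLOR_RGB2GRAY),(5,1),0).astype(float)
P=[]
for u in list(range(198,392))+list(range(446,476)):
    v0=145.5+(u-193)*.092; vs=np.arange(int(v0)-6,int(v0)+8); w=np.clip(125-g[vs,u],0,None)
    if u in(220,300,380,460): print(u,g[vs,u].round().tolist())
    gy=np.diff(g[vs,u]); k=np.argmax(gy); P.append(ray(d,T,u,vs[k]+.5,.04)[:2])
P=np.array(P); a=cv2.fitLine(P.astype(np.float32),cv2.DIST_HUBER,0,.01,.01).ravel(); 
print("back top edge dir yaw",np.arctan(-a[0]/a[1]),a)
E
python3 - <<'E'
from cell import r
import numpy as np
print(r.current_contact_force(),r.current_t())
r.set_gripper(0.45,20); print(r.finger_overhang,r.current_opening(),r.current_t())
E
```

```text
220 [142.0, 137.0, 124.0, 107.0, 113.0, 118.0, 116.0, 108.0, 111.0, 130.0, 132.0, 128.0, 124.0, 124.0]
300 [137.0, 129.0, 115.0, 109.0, 112.0, 115.0, 111.0, 110.0, 119.0, 135.0, 138.0, 135.0, 134.0, 136.0]
380 [141.0, 138.0, 126.0, 112.0, 113.0, 119.0, 114.0, 108.0, 115.0, 133.0, 142.0, 144.0, 141.0, 141.0]
460 [133.0, 128.0, 116.0, 107.0, 112.0, 118.0, 112.0, 110.0, 118.0, 131.0, 135.0, 139.0, 137.0, 138.0]
back top edge dir yaw -0.09346886 [ 0.09333282  0.995635    0.67847687 -0.03021545]
[-0.27832377  1.17604946 -0.59999169] 2.6
0.022 0.45293415008205384 3.125
```

```bash
cat >> h.py <<'E'
TH=-0.0935; O=np.array([.6808,.1204]); RF=np.array([[np.cos(TH),-np.sin(TH)],[np.sin(TH),np.cos(TH)]])
def W(x,y,z): return list(O+RF@[x,y])+[z]
def F(p): return RF.T@(np.array(p[:2])-O)
from scipy.spatial.transform import Rotation as R
def Q(yaw): return (R.from_euler('z',TH+yaw)*R.from_quat([1,0,0,0])).as_quat()
def ff(r):
    return RF.T@r.current_contact_force()[:2]
E
python3 - <<'E'
from cell import r
from h import *
r.move_to(W(-.19,-.106,.12),Q(0)); print(r.current_t(),F(r.current_tool_pos()))
r.move_linear(W(-.19,-.106,.035),vel=.15)
r.sleep(.1);f0=ff(r); print(r.current_t(),f0,r.current_tool_pos())
x=-.19
for t in(-.16,-.14,-.12,-.105,-.095):
    r.move_linear(W(t,-.106,.035),vel=.05); print(t,ff(r)-f0,round(r.current_t(),2))
np.save("f0.npy",f0)
E
```

```text
4.1417 [-0.18844415 -0.10603145]
4.9583 [ 0.04768338 -0.56246707] [0.482512   0.03253488 0.03596893]
-0.16 [-0.00928937  0.95272195] 5.71
-0.14 [-0.40940548  1.52325491] 6.26
-0.12 [-0.99051595  0.04338678] 6.81
-0.105 [1.00826473 0.73948572] 7.26
-0.095 [-1.1173169  0.2358127] 7.61
```

Run:
```python
from cell import r,optics
from h import *
f0=np.load("f0.npy"); print(F(r.current_tool_pos()))
x=-.095
while x<-.070:
    x+=.0015; r.move_linear(W(x,-.106,.035),vel=.03); r.sleep(.05)
    f=np.mean([ff(r) for _ in range(3)],0)-f0; print(round(x,4),F(r.current_tool_pos()).round(4),f.round(1),round(r.current_t(),2))
    if f[0]<-10: break
d=optics.get_image("top"); im=d["pixels"][130:230,240:400,::-1]
cv2.imwrite("pics/t1.png",cv2.resize(im,None,fx=5,fy=5,interpolation=cv2.INTER_CUBIC))
```

```text
[-0.09454836 -0.10600916]
-0.0935 [-0.0934 -0.106 ] [0.4 0.3] 7.91
-0.092 [-0.0921 -0.106 ] [-3.  -0.1] 8.21
-0.0905 [-0.0904 -0.106 ] [-0.6  0.7] 8.51
-0.089 [-0.0888 -0.106 ] [-0.6  0.4] 8.81
-0.0875 [-0.0873 -0.106 ] [-0.4  0.8] 9.11
-0.086 [-0.0859 -0.106 ] [-1.9  0.2] 9.41
-0.0845 [-0.0844 -0.106 ] [-0.6  0.4] 9.71
-0.083 [-0.0828 -0.106 ] [-0.7  1.5] 10.01
-0.0815 [-0.0814 -0.106 ] [-1.   0.3] 10.31
-0.08 [-0.0804 -0.106 ] [-6.4  0.1] 10.61
-0.0785 [-0.0804 -0.106 ] [-13.1  -0.1] 10.91
```

View pics/t1.png

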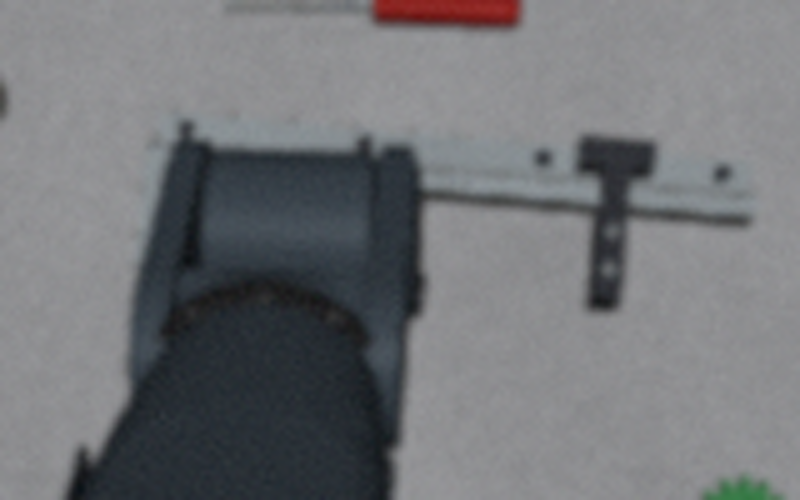

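The hard stop came at TCP x = -80.4 mm against an expected -81, so the housing is on the fence. The arm hides the housing in this picture, so I'll back off and check with the wrist camera.

Run:
```python
from cell import r,optics
from h import *
r.move_linear(W(-.12,-.106,.035),vel=.1); r.move_linear(W(-.12,-.106,.16),vel=.25)
r.move_to(W(0.0,-.14,.26),Q(0)); r.sleep(.1)
p,q=r.current_tool_pos(),r.current_ee_rot(); d=optics.get_image("wrist")
M=np.eye(4);M[:3,:3]=R.from_quat(q).as_matrix();M[:3,3]=p
d["T"]=M@d["mount"]; np.savez("w1.npz",**d)
im=d["pixels"][60:280,150:550,::-1].astype(float); im=np.clip((im-20)*1.7,0,255).astype(np.uint8)
cv2.imwrite("pics/w1.png",cv2.resize(im,None,fx=2,fy=2,interpolation=cv2.INTER_CUBIC)); print(r.current_t(),r.current_q())
for y in(np.pi/2,-np.pi/2): print(y,r.inverse_kinematics(W(-.035,-.345,.04),Q(y)))
```

```text
13.0083 [-9.73918022e-02  5.63331875e-01  1.31060673e+00  8.68799051e-05
  1.27075372e+00  1.56633589e+00]
1.5707963267948966 [-4.15324489e-01  7.91815755e-01  1.49527506e+00 -4.44089210e-16
  8.54501837e-01 -3.21824489e-01]
-1.5707963267948966 [-4.15324489e-01  7.91815755e-01  1.49527506e+00 -4.44089210e-16
  8.54501837e-01  2.81976816e+00]
```

View pics/w1.png

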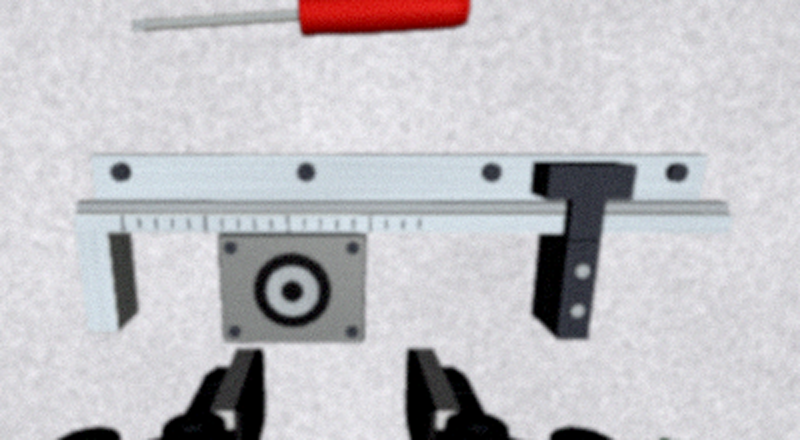

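The housing lies flush along the fence: in the crop its back edge at row 233 is parallel to and touching the fence edge, at columns 220–365. The jaw is still at its end stop. Now the jaw push.

Run:
```python
from cell import r,optics
from h import *
r.set_gripper(0.0)
r.move_to(W(-.034,-.35,.13),Q(np.pi/2)); r.move_linear(W(-.034,-.35,.038),vel=.15)
r.sleep(.1); f0=np.mean([(r.sleep(.02),ff(r))[1] for _ in range(5)],0); np.save("f0.npy",f0); print(r.current_t(),f0,r.finger_overhang)
for t in(-.32,-.30,-.27,-.24,-.22,-.20,-.18,-.16,-.145,-.135):
    r.move_linear(W(-.034,t,.038),vel=.05); f=ff(r)-f0; print(t,f.round(1),round(r.current_t(),2))
    if f[1]<-12: break
```

```text
16.0667 [-0.1913571   0.06590193] 0.022
-0.32 [ 0.  -0.2] 16.82
-0.3 [ 0.1 -0.8] 17.37
-0.27 [0.2 0.1] 18.12
-0.24 [-0.1 -0.3] 18.87
-0.22 [0.8 0. ] 19.42
-0.2 [ 0.2 -0. ] 19.97
-0.18 [ 0.2 -0. ] 20.52
-0.16 [0.1 0.8] 21.07
-0.145 [ 0.5 -0.4] 21.52
-0.135 [ 0.1 -0.7] 21.87
```

Run:
```python
from cell import r,optics
from h import *
f0=np.load("f0.npy"); y=-.135
while y<-.108:
    y+=.0015; r.move_linear(W(-.034,y,.038),vel=.03); r.sleep(.05)
    f=np.mean([ff(r) for _ in range(3)],0)-f0; print(round(y,4),F(r.current_tool_pos()).round(4),f.round(1),round(r.current_t(),2))
    if f[1]<-10: break
d=optics.get_image("wrist"); cv2.imwrite("pics/w2.png",d["pixels"][:,:,::-1])
```

```text
-0.1335 [-0.034  -0.1335] [ 0.6 -1.1] 22.17
-0.132 [-0.034  -0.1321] [ 0.6 -2.8] 22.47
-0.1305 [-0.034  -0.1304] [ 1.4 -2.6] 22.77
-0.129 [-0.034  -0.1288] [ 0.1 -1.4] 23.07
-0.1275 [-0.034  -0.1273] [ 1.  -1.3] 23.37
-0.126 [-0.034  -0.1258] [ 0.4 -1. ] 23.67
-0.1245 [-0.034  -0.1244] [-0.7 -2.4] 23.97
-0.123 [-0.034  -0.1229] [ 0.2 -1.4] 24.27
-0.1215 [-0.034  -0.1216] [-0.7 -4.2] 24.57
-0.12 [-0.034  -0.1215] [ -0.1 -13.3] 24.87
```

View pics/w2.png

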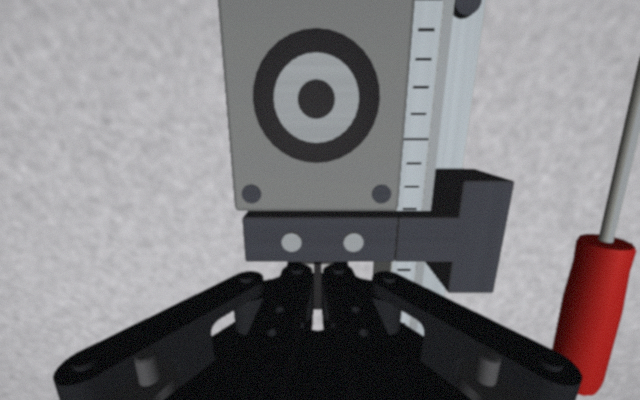

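The hard stop came at y = -121.5 mm, against an expected -121. I'll back off and inspect from above.

Run:
```python
from cell import r,optics
from h import *
r.move_linear(W(-.034,-.16,.038),vel=.1); r.move_linear(W(-.034,-.16,.2),vel=.25)
r.set_gripper(0.45)
r.move_to(W(-.03,-.05,.22),Q(0)); r.sleep(.1)
p,q=r.current_tool_pos(),r.current_ee_rot(); d=optics.get_image("wrist")
M=np.eye(4);M[:3,:3]=R.from_quat(q).as_matrix();M[:3,3]=p
d["T"]=M@d["mount"]; np.savez("w3.npz",**d)
im=d["pixels"][50:250,180:440,::-1].astype(float); im=np.clip((im-10)*1.7,0,255).astype(np.uint8)
cv2.imwrite("pics/w3.png",cv2.resize(im,None,fx=3,fy=3,interpolation=cv2.INTER_CUBIC)); print(r.current_t())
```

```text
28.4
```

View pics/w3.png

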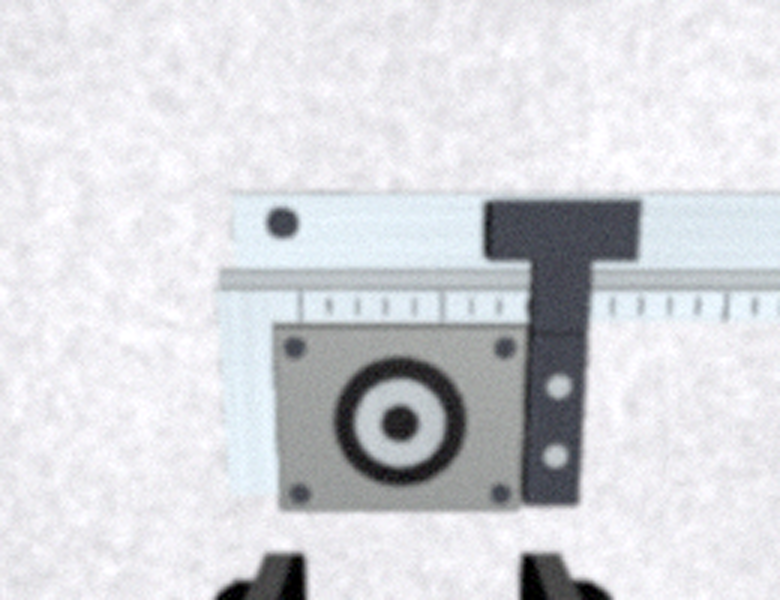

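The housing now sits between stop and jaw with its back edge at crop row 324, level at both ends. I'll check for gaps numerically.

Run:
```python
from h import *
for n,cols in(("w1",(265,295,325)),("w3",(276,300,325,350))):
    d=dict(np.load(n+".npz")); g=cv2.cvtColor(d["pixels"],cv2.COLOR_RGB2GRAY).astype(float)
    T=d["T"]; 
    for u in cols:
        col=g[130:200,u-4:u+5].mean(1); 
        k=np.argmin(np.diff(col)[10:])+10; print(n,u,130+k,F(ray(d,T,u,130.5+k,.045)).round(4),col[k-4:k+5].round().tolist())
d=dict(np.load("w3.npz"));T=d["T"];g=cv2.cvtColor(d["pixels"],cv2.COLOR_RGB2GRAY).astype(float)
for v in(165,175,190,205,215): print(v,g[v-2:v+3,262:280].mean(0).round().tolist(),g[v-2:v+3,346:364].mean(0).round().tolist())
```

```text
w1 265 175 [ 0.0022 -0.076 ] [137.0, 138.0, 138.0, 137.0, 128.0, 101.0, 79.0, 87.0, 98.0]
w1 295 186 [-0.0113 -0.1118] [106.0, 104.0, 105.0, 99.0, 79.0, 53.0, 32.0, 29.0, 29.0]
w1 325 175 [ 0.0023 -0.1481] [141.0, 142.0, 144.0, 142.0, 131.0, 106.0, 83.0, 92.0, 103.0]
w3 276 157 [ 0.0009 -0.0063] [144.0, 143.0, 142.0, 138.0, 118.0, 90.0, 89.0, 102.0, 102.0]
w3 300 157 [ 0.0009 -0.0315] [141.0, 141.0, 144.0, 141.0, 122.0, 94.0, 91.0, 104.0, 109.0]
w3 325 157 [ 0.0009 -0.0576] [139.0, 141.0, 138.0, 136.0, 119.0, 92.0, 95.0, 104.0, 108.0]
w3 350 157 [ 0.0009 -0.0838] [142.0, 143.0, 144.0, 141.0, 122.0, 93.0, 94.0, 105.0, 105.0]
165 [146.0, 146.0, 147.0, 148.0, 150.0, 150.0, 149.0, 144.0, 129.0, 106.0, 99.0, 99.0, 90.0, 71.0, 59.0, 55.0, 57.0, 56.0] [62.0, 57.0, 55.0, 57.0, 65.0, 80.0, 98.0, 107.0, 97.0, 75.0, 49.0, 44.0, 51.0, 52.0, 54.0, 52.0, 54.0, 52.0]
175 [147.0, 148.0, 147.0, 149.0, 150.0, 151.0, 151.0, 145.0, 133.0, 111.0, 100.0, 101.0, 104.0, 106.0, 104.0, 104.0, 106.0, 106.0] [108.0, 108.0, 110.0, 109.0, 107.0, 109.0, 107.0, 102.0, 85.0, 58.0, 42.0, 48.0, 54.0, 54.0, 53.0, 55.0, 64.0, 76.0]
190 [149.0, 148.0, 148.0, 149.0, 149.0, 151.0, 153.0, 152.0, 147.0, 132.0, 107.0, 99.0, 102.0, 104.0, 102.0, 105.0, 104.0, 105.0] [105.0, 107.0, 107.0, 108.0, 106.0, 105.0, 106.0, 98.0, 77.0, 49.0, 43.0, 51.0, 57.0, 55.0, 51.0, 55.0, 52.0, 51.0]
205 [150.0, 148.0, 147.0, 148.0, 149.0, 149.0, 150.0, 153.0, 152.0, 146.0, 132.0, 107.0, 98.0, 103.0, 103.0, 101.0, 103.0, 103.0] [104.0, 103.0, 105.0, 104.0, 106.0, 104.0, 96.0, 79.0, 50.0, 41.0, 49.0, 54.0, 54.0, 52.0, 56.0, 65.0, 78.0, 88.0]
215 [148.0, 147.0, 146.0, 145.0, 146.0, 147.0, 148.0, 150.0, 151.0, 146.0, 129.0, 106.0, 94.0, 94.0, 85.0, 71.0, 62.0, 57.0] [58.0, 58.0, 63.0, 73.0, 90.0, 98.0, 95.0, 82.0, 60.0, 50.0, 53.0, 59.0, 54.0, 56.0, 55.0, 55.0, 54.0, 56.0]
```

Both contact edges are uniform along their length, with no gap at the fence, stop or jaw. I'll take a last scene picture, then hand in.

Run:
```python
from cell import r,optics
import cv2
d=optics.get_image("scene"); cv2.imwrite("pics/s9.png",d["pixels"][:,:,::-1])
print(r.current_t(),r.current_contact_force())
```

```text
28.45 [-0.63789348 -0.01681972 -0.45668887]
```

View pics/s9.png

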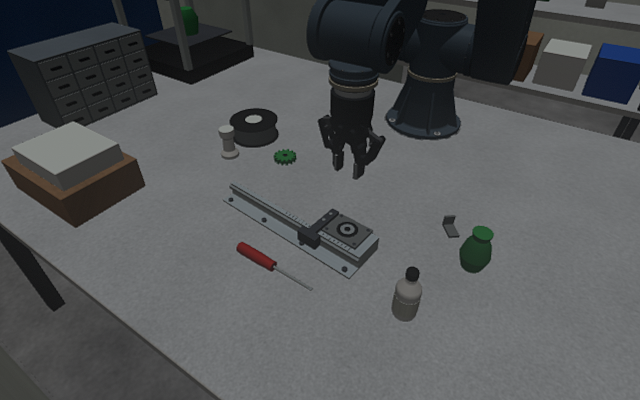

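The housing sits in the fixture at (347,230) with the jaw against it at (318,228). All the other objects are at the same pixels as in the first view, and the gripper is clear.

```bash
python3 -c "
from cell import r
r.hand_in(); print(r.current_t())"
```

```text
the job is handed in; nothing more can be done
the job is handed in; nothing more can be done
```

The housing is set up in the fixture and the job is handed in; the clock read 28.5 s just before, against the 54 s limit. I pushed the housing onto the fence with two spread fingertips. Then, with the fingers shut, I pushed the jaw in from its outer face until everything was snug.

- **Fence push:** it came to a hard stop at about 13 N, with the tool at x = -80.4 mm against an expected -81 mm.
- **Jaw push:** it came to a hard stop at about 13 N, with the tool at y = -121.5 mm against an expected -121 mm. That puts the jaw at about 0.19 m of travel.
- **Final wrist picture:** the housing's back edge lies level along the fence, and no gap shows at the fence, stop or jaw.
- **Final scene picture:** the other objects look to be where they started, judged by eye, and the gripper is clear of everything.

No check failed. The early image measurements of the fixture and housing differed from the stated sizes by 2–4 mm, and of the jaw position by up to 6 mm. I relied on the contact stops for the final positions.

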